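Serve the pour-over coffee

ROBOT

A 7-joint arm with a two-finger parallel gripper is mounted at the origin on a cart in front of the work surface, level with it; the furniture and walls round the work are solid. World frame = base frame: x ahead of the robot, y to its left, z up, the work surface at z = 0. Lengths are in m, angles in rad, forces in N, time in s.
With the tool pointing down it reaches from about 0.4 to 0.85 m from the base axis. Payload 10.4 kg.
Tool frame: the origin (TCP) lies at the very end of the fingers, on their centre line; the grasp point (between the pads) lies 19 mm behind it; z points along the fingers, y is the line along which they close (so a half turn about z gives the same grasp; the last joint's range is limited). The gripper opens to 87 mm and grips with 3 to 60 N. Pads are 19 mm wide; open, the fingers measure 117 mm over their backs; the gripper's body (75 mm by 190 mm) begins 51 mm behind the grasp point.
Start: joints at [1.095, 0.332, -0.065, 1.46, 0.022, 1.35, -0.088], TCP at [0.273, -0.562, 0.223] pointing down, gripper open.
Joint ranges: [-2.6, 2.6], [-0.5, 2.12], [-1.47, 1.34], [0.16, 2.42], [-1.27, 4.41], [0.06, 2.06], [-2.6, 2.6]. Speed limits (rad/s): [2.22, 2.22, 2.79, 2.79, 3.14, 3.14, 3.14].

INTERFACE

Orientations are given as a unit quaternion [x, y, z, w].
In Python, from bench import read_state, cams, workorder gives the robot as it stands.
- The arm moves only by the shell command python3 -m crank 'ROWS' [FORCE]. ROWS is text: rows parted by semicolons, each of 5 numbers parted by spaces: the shift along the tool's x, y, z scaled (see below), then the turn about the tool's z scaled (see below), then the opening, from -1 (shut) to 1 (fully open). In form: dx dy dz yaw jaw; .... A call has 1 to 10 rows; each row shifts and turns the commanded pose from where the row before left it, along the tool's axes as they then stand; what a row does not reach is not made up. The controller multiplies each number of a shift by 200 mm and each number of a turn by 90 degrees. A row lasts 1/10 s, in which the tool goes at most 50 mm and 8.59 degrees, less where a joint would pass 70% of its speed; a pose out of reach is approached as far as the arm can. A call with a number of a shift or a turn outside -1 to 1 is refused whole. A call with a gripper value outside its range is refused whole. The fingers move at their own pace and stop on an object; FORCE is the grip in N (left out, the last holds). Time passes only in rows, so rows that do not move let the fingers close. It gives the time, the measured TCP pose, the force, the opening and the grip force at its end, in the units of the state.
- read_state(): the state, without advancing time (a new reading comes with each control period).
- cams.camera(name): name is "side" or "top" or "wrist"; returns a dict with "img" (400x640x3 uint8, blue, green, red), "K" (3x3 intrinsics, pixels), "xyz" and "attitude" of the camera in the world; the wrist camera has in their place "mount" (4x4, takes a point from camera to tool coordinates, whose origin is the TCP and whose axes are the flange's). Camera axes: x right, y down, z forward; pixel columns grow to the right and rows downward; lengths in m; the calibration is good to about 2 mm. A picture is of the moment at which its call begins: read the wrist's pose just before it. There is no depth.
- workorder.close_job(): hands the job in; it is judged then, once.
The state is a dict: "time": time; "joint_positions": joint angles; "joint_vel": joint speeds; "joint_torque": joint torques, N m; "ee_pos": TCP position; "eef_rot": TCP orientation; "ft_force": force on the tool from outside, world axes, zero at the start; "torque": the same for the moment, N m; "width": finger opening in m; "grip_force": force on a finger pad.
Only numpy, scipy, OpenCV 4.12 (cv2) and the standard library are available. Lean on these libraries where they do the work, as an engineer would, in place of code of your own. Each camera call takes 0.05 s, during which the arm holds its last target. There are 200 camera calls.

TASK

The coffee has run through. Swing the dripper's arm aside so that the dripper hangs over the drip tray while the steel server still stands in its seat; then lift the server by its handle off the station, keep it upright and set it down gently, well centred on the cork trivet, and close it with its lid pushed fully home (before or after moving it). Leave the mug, the milk jug and the coffee tin where they are.

Things in the scene. Friction and masses are not known exactly. Their poses are not given: they have to be found in the camera images.
- station: Pour-over coffee station, fixed: a wooden board 200 (x) x 292 (y) mm, top 16 mm above the worktop; origin at the centre of its underside, board x axis points away from the robot at yaw 0. On the board's +y half is the server's seat, on its -y half a round steel drip tray 90 mm wide and 24 mm high, and behind, at x = +85 mm, an upright steel post with the swing arm on top.
- server_seat (a point): Centre of the seat's floor (18 mm above the worktop), which the server stands on. A rim of 97 mm inner diameter, 104 mm outer, rises 7 mm above this floor: lift the server straight up out of it.
- drip_tray (a point): Centre of the drip tray's rim, 40 mm above the worktop.
- swing_post (a point): Point on the swing arm's vertical hinge axis, 150 mm above the worktop. The hub there is 31 mm wide and reaches up to 169 mm.
- swing (a joint): Angle of the swing arm (rad): 0 with the dripper centred over the server's seat, grows counter-clockwise from above, 1.31 centred over the drip tray, end stop at 1.40. Light friction holds it wherever it is left.
- swing_knob (a point): Top centre of the arm's upright round black knob, 19 mm thick and 46 mm tall (160 to 206 mm above the worktop), 65 mm from the hinge axis on the way to the dripper; made to be pinched from above. The arm below it is a bar 16 mm wide whose top is 158 mm above the worktop.
- dripper_outlet (a point): Centre of the outlet under the white conical dripper, 124 mm above the worktop, 150 mm from the hinge axis. The dripper is fixed in the arm; its cone widens to 98 mm across at its rim, 199 mm above the worktop.
- server: Insulated steel coffee server, loose, about 0.36 kg, 104 mm tall, body 88 mm wide narrowing to a 76 mm wide mouth of 68 mm inner diameter; black D-shaped handle on its -x side. Origin at the centre of its underside, z up.
- server_handle (a point): Top of the handle's upright grip, 77 mm from the server's axis on its -x side, 100 mm above its underside. The grip below is 14 mm thick (along server y), 18 mm wide (along x) and 66 mm tall; a bar of the same thickness joins its top to the server.
- server_mouth (a point): Centre of the server's open mouth, at its rim, 104 mm above its underside.
- server_lid: The server's lid, loose, 70 g: a grey plug 61 mm wide and 14 mm tall (tapered foot), over it a black flange 78 mm wide and 7 mm thick, then a round knob 25 mm thick and 31 mm tall; 52 mm in all. It stands upright on its plug. Origin at the centre of the plug's underside, z up. Seated, this point lies 90 mm above the server's underside and the flange rests on the server's rim.
- trivet: Round cork trivet, 144 mm wide, 10 mm thick, fixed; origin at the centre of its underside.
- striped_mug: Striped mug with a handle, 79 x 114 x 96 mm, bystander; origin at the centre of its underside.
- milk_jug: Small white milk jug with a handle, 67 x 103 x 85 mm, bystander; origin at the centre of its underside.
- coffee_tin: Steel canister, 56 mm wide and 90 mm tall, bystander; origin at the centre of its underside.
There are look-alikes about, which are no part of the job. What is shaped like the server_lid but green is not meant.

How it is judged:
By the outcome, as a careful person would: the job done as asked, in the order asked, and still so for the second after the job is handed in, with the robot touching nothing.
It also fails if it takes over 54 s, if anything falls off the work surface, if the arm or the gripper's body presses on something with over 40 N, if the wrist force passes 120 N, or if a joint passes its speed limit or range.

## Working session

There is one attempt and no reset: what is moved stays moved. The work goes in short steps, Python scripts to look and compute and a shell command to move; the robot and the scene stay as the last step left them, time stands still between calls to the robot, and variables do not carry over. Pictures are saved under pics/ and viewed, at most 10 in all, crops included, and the job is handed in when it is done.

```bash
ls; mkdir -p pics
cat > h.py <<'E'
import numpy as np, cv2
from bench import read_state, cams, workorder
from scipy.spatial.transform import Rotation as R
def rot(a):
    a=np.array(a,float)
    return a if a.shape==(3,3) else R.from_quat(a).as_matrix()
def cam(n):
    s=read_state(); c=cams.camera(n); K=np.array(c["K"])
    if n=="wrist":
        T=np.eye(4);T[:3,:3]=rot(s["eef_rot"]);T[:3,3]=s["ee_pos"];T=T@np.array(c["mount"])
        return c["img"],K,T[:3,3],T[:3,:3]
    return c["img"],K,np.array(c["xyz"]),rot(c["attitude"])
def ray(C,u,v):
    _,K,p,A=C; d=A@np.linalg.solve(K,[u,v,1.]); return p,d/np.linalg.norm(d)
def plane(C,u,v,z):
    p,d=ray(C,u,v); return p+d*(z-p[2])/d[2]
def proj(C,X):
    _,K,p,A=C; q=K@(A.T@(np.array(X)-p)); return q[:2]/q[2]
E
python3 - <<'E'
from h import *
s=read_state(); print({k:np.round(v,3).tolist() for k,v in s.items()})
for n in("top","side"):
    C=cam(n); cv2.imwrite(f"pics/{n}0.png",C[0]); print(n,C[2],C[3].round(3).tolist(),C[1].tolist())
    np.savez(f"{n}0.npz",img=C[0],K=C[1],p=C[2],A=C[3])
E
```

```text
pics
{'time': 0.0, 'joint_positions': [1.095, 0.333, -0.065, 1.461, 0.022, 1.35, -0.089], 'joint_vel': [0.001, 0.001, -0.0, -0.0, -0.002, -0.0, 0.001], 'joint_torque': [0.001, -62.325, 0.025, -38.989, -0.061, 0.04, 0.0], 'ee_pos': [0.273, -0.562, 0.222], 'eef_rot': [0.974, 0.224, -0.0, -0.001], 'ft_force': [0.299, 0.252, -0.175], 'torque': [-0.08, 0.013, 0.006], 'grip_force': 0.0, 'width': 0.087}
top [-0.47666994 -0.38530423  1.57138516] [[0.425, -0.74, 0.521], [-0.905, -0.356, 0.232], [0.014, -0.57, -0.821]] [[506.7888106010583, 0.0, 308.50051167499277], [0.0, 506.7888106010583, 199.27769246821876], [0.0, 0.0, 1.0]]
side [-0.15023047  0.58636577  1.28446538] [[-0.721, -0.562, 0.405], [-0.693, 0.588, -0.417], [-0.004, -0.581, -0.814]] [[404.02998091279767, 0.0, 317.5139936419806], [0.0, 404.02998091279767, 199.24549259639443], [0.0, 0.0, 1.0]]
```

View pics/top0.png

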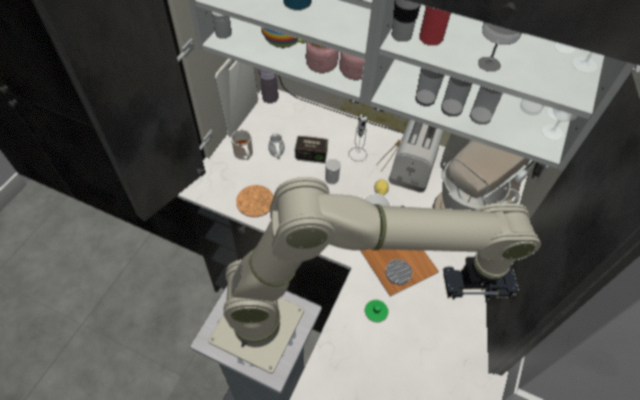

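View pics/side0.png

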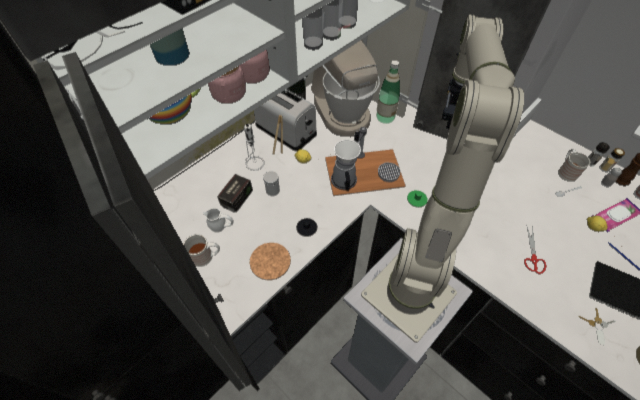

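The top view shows the trivet at (254,201) and the tray at (398,272), with the arm hiding the server. The side view shows the server and dripper at (345,165), tray (389,172), black lid (307,227), trivet (270,261), green decoy (417,199), mug (200,250), jug (216,220) and tin (272,184).

Run:
```python
from h import *
def ld(n):
    d=np.load(n+"0.npz"); return d["img"],d["K"],d["p"],d["A"]
S=ld("side");T=ld("top")
for n,u,v,z in [("tray",389,172,.04),("lidknob",307,224,.045),("trivet",270,261,.01),("mug",200,250,.05),("jug",216,220,.05),("tin",272,184,.05),("green",417,199,.02),("driprim",346,150,.199),("knob",362,130,.206)]:
    print("side",n,plane(S,u,v,z).round(3))
for n,u,v,z in [("tray",398,272,.04),("trivet",254,201,.01)]: print("top",n,plane(T,u,v,z).round(3))
# masks
def big(C,m,z,name):
    n,l,st,ce=cv2.connectedComponentsWithStats(m.astype(np.uint8))
    for i in range(1,n):
        if st[i,4]>150: 
            print(name,st[i].tolist(),ce[i].round(1),plane(C,*ce[i],z).round(3))
for nm,C in(("side",S),("top",T)):
    hsv=cv2.cvtColor(C[0],cv2.COLOR_BGR2HSV); h,s,v=cv2.split(hsv)
    big(C,(h<20)&(h>3)&(s>90)&(v>90),.012,nm+" brown")
    if nm=="side":
        m=(h<20)&(h>3)&(s>90)&(v>90); m[:, :320]=0;m[:140]=0;m[200:]=0;m[:,410:]=0
        c=max(cv2.findContours(m.astype(np.uint8),0,2)[0],key=cv2.contourArea)
        print(cv2.approxPolyDP(cv2.convexHull(c),4,True)[:,0].tolist())
        for q in cv2.approxPolyDP(cv2.convexHull(c),4,True)[:,0]: print(q,plane(S,*q,.016).round(3))
cv2.imwrite("pics/crop0.png",cv2.resize(S[0][110:210,290:430],None,fx=5.5,fy=5.5,interpolation=cv2.INTER_CUBIC))
```

```text
side tray [ 0.356 -0.343  0.04 ]
side lidknob [0.418 0.057 0.045]
side trivet [0.42 0.24 0.01]
side mug [0.608 0.389 0.05 ]
side jug [0.666 0.275 0.05 ]
side tin [0.641 0.023 0.05 ]
side green [ 0.203 -0.326  0.02 ]
side driprim [ 0.467 -0.198  0.199]
side knob [ 0.487 -0.31   0.206]
top tray [ 0.356 -0.349  0.04 ]
top trivet [0.418 0.236 0.01 ]
side brown [331, 150, 74, 45, 1403] [371.4 173.1] [ 0.415 -0.31   0.012]
side brown [250, 243, 40, 36, 1142] [269.6 260.7] [0.421 0.24  0.012]
[[392, 150], [403, 186], [333, 194], [331, 183], [357, 158]]
[392 150] [ 0.431 -0.465  0.016]
[403 186] [ 0.282 -0.343  0.016]
[333 194] [ 0.455 -0.123  0.016]
[331 183] [ 0.497 -0.157  0.016]
[357 158] [ 0.508 -0.329  0.016]
top brown [237, 186, 36, 30, 873] [254.4 200.4] [0.42  0.235 0.012]
top brown [362, 248, 76, 47, 1634] [399.7 265.3] [ 0.398 -0.345  0.012]
```

View pics/crop0.png

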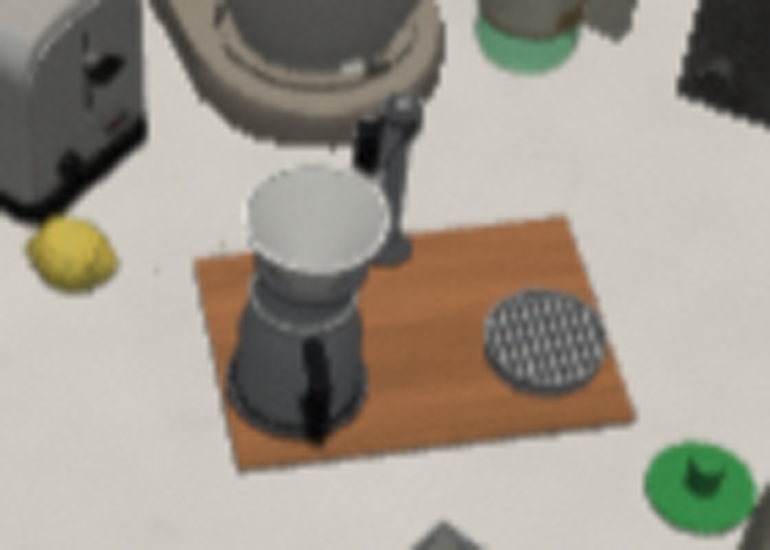

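The crop shows board corners at side pixels about (326,157), (393,149.5), (405.5,186) and (333.6,195.5). The dripper rim is centred at (347.7,150), the hub top at (363.5,128.5), the black knob at (357,133), and the server handle faces the robot.

```bash
cat >> h.py <<'E'
def ld(n):
    d=np.load(n+"0.npz"); return d["img"],d["K"],d["p"],d["A"]
E
python3 - <<'E'
from h import *
S=ld("side")
cs=np.array([plane(S,290+u/5.5-.4,110+v/5.5-.4,.016)[:2] for u,v in [(197,260),(566,217),(635,418),(240,470)]])
bl,br,fr,fl=cs; print(cs.round(3)); print([np.linalg.norm(a-b).round(3) for a,b in((bl,br),(br,fr),(fr,fl),(fl,bl))])
c=cs.mean(0); x=(bl-fl+br-fr); y=(bl-br+fl-fr)
yx=np.arctan2(x[1],x[0]); yy=np.arctan2(-y[0],y[1]); print("centre",c,"yaw",yx,yy)
def pt(n,u,v,z): q=plane(S,290+u/5.5-.4,110+v/5.5-.4,z); print(n,q.round(3)); return q[:2]
tray=pt("tray",545,340,.04); rim=pt("rim",318,220,.199); hub=pt("hub",405,105,.169); kn=pt("knobtop",368,120,.206)
yw=(yx+yy)/2; M=np.array([[np.cos(yw),-np.sin(yw)],[np.sin(yw),np.cos(yw)]])
for p in(tray,rim,hub,kn): print("board coords",(M.T@(p-c)).round(3))
s=read_state(); Rm=rot(s["eef_rot"]); print(Rm.round(3))
E
```

```text
[[ 0.608 -0.243]
 [ 0.433 -0.471]
 [ 0.277 -0.35 ]
 [ 0.451 -0.12 ]]
[np.float64(0.287), np.float64(0.197), np.float64(0.288), np.float64(0.199)]
centre [ 0.44196189 -0.295739  ] yaw -0.6614107015481242 -0.6507962959565337
tray [ 0.359 -0.345  0.04 ]
rim [ 0.465 -0.203  0.199]
hub [ 0.51  -0.349  0.169]
knobtop [ 0.497 -0.29   0.206]
board coords [-0.036 -0.09 ]
board coords [-0.038  0.087]
board coords [ 0.086 -0.001]
board coords [0.04  0.038]
[[ 0.899  0.437 -0.001]
 [ 0.437 -0.899  0.001]
 [-0.    -0.001 -1.   ]]
```

```bash
cat >> h.py <<'E'
c0=np.array([.442,-.2957]);yw=-.656
M=np.array([[np.cos(yw),-np.sin(yw)],[np.sin(yw),np.cos(yw)]])
post=c0+M@[.085,0];seat=c0+M@[-.034,.0914];tray=c0+M@[-.034,-.0914]
knob0=post+(seat-post)*65/150
def go(x,y,z,ax=None):
    "tool-frame shift (units of 0.2) and yaw (units of 90deg) to target; ax = wanted angle of tool x (deg)"
    s=read_state();Rm=rot(s["eef_rot"]);d=Rm.T@(np.array([x,y,z])-s["ee_pos"])/.2
    a=np.degrees(np.arctan2(Rm[1,0],Rm[0,0])); print("shift",d.round(3),"x angle",a.round(1),end=" ")
    if ax is not None: print("yaw",round(-((ax-a+180)%360-180)/90,4),end="")
    print()
E
python3 - <<'E'
from h import *
S=ld("side"); print(post,seat,tray,knob0)
h=plane(S,290+313/5.5-.4,110+342/5.5-.4,.118)[:2]; print("handle",h,np.linalg.norm(h-seat),np.degrees(np.arctan2(*(seat-h)[::-1])))
h=plane(S,290+318/5.5-.4,110+437/5.5-.4,.05)[:2]; print("handle low",h,np.linalg.norm(h-seat),np.degrees(np.arctan2(*(seat-h)[::-1])))
go(*knob0,.25,104.8)
E
```

```text
[ 0.50935726 -0.34754592] [ 0.47080671 -0.20253277] [ 0.35930748 -0.3473905 ] [ 0.49265202 -0.28470689]
handle [ 0.43928619 -0.17640214] 0.04094328166538747 -39.65885581006973
handle low [ 0.41462022 -0.15935629] 0.07085992740152824 -37.540456161250106
shift [ 1.592 -0.766 -0.14 ] x angle 25.9 yaw -0.8762
```

```bash
python3 -m crank '0 0 -0.14 0 1; 0.199 -0.096 0 0 1; 0.199 -0.096 0 0 1; 0.199 -0.096 0 0 1; 0.199 -0.096 0 0 1; 0.199 -0.096 0 0 1; 0.199 -0.096 0 0 1; 0.199 -0.096 0 0 1; 0.199 -0.096 0 0 1; 0 0 0 0 1' 30 && python3 -m crank '0 0 0 -0.0876 1;0 0 0 -0.0876 1;0 0 0 -0.0876 1;0 0 0 -0.0876 1;0 0 0 -0.0876 1;0 0 0 -0.0876 1;0 0 0 -0.0876 1;0 0 0 -0.0876 1;0 0 0 -0.0876 1;0 0 0 -0.0876 1' && python3 -m crank '0 0 0 0 1;0 0 0 0 1'
python3 - <<'E'
from h import *
go(*knob0,.172,104.8)
C=cam("wrist"); cv2.imwrite("pics/w1.png",C[0]); s=read_state(); print(s["time"],np.round(s["ee_pos"],3),np.round(s["joint_positions"],2))
for z in(.206,.16): print(proj(C,[*knob0,z]))
np.savez("w10.npz",img=C[0],K=C[1],p=C[2],A=C[3])
E
```

```text
time: 1.1
ee_pos: [0.4964, -0.2778, 0.2503]
eef_rot: [0.973, 0.229, 0.001, -0.001]
ft_force: [0.7, 0.9, -0.2]
width: 0.0871
grip_force: 0.0
time: 2.1
ee_pos: [0.4921, -0.285, 0.2502]
eef_rot: [0.608, 0.794, -0.0, -0.0]
ft_force: [-0.2, 0.3, 0.7]
width: 0.0871
grip_force: 0.0
time: 2.3
ee_pos: [0.4922, -0.2849, 0.2503]
eef_rot: [0.612, 0.791, -0.0, -0.0]
ft_force: [-0.1, -0.4, -0.1]
width: 0.087
grip_force: 0.0
shift [0.    0.002 0.391] x angle 104.5 yaw -0.0031
2.35 [ 0.492 -0.285  0.25 ] [ 0.8   0.22 -0.42  1.55  0.09  1.38  0.63]
[321.26745159 217.26132418]
[320.80079202 200.7525003 ]
```

View pics/w1.png

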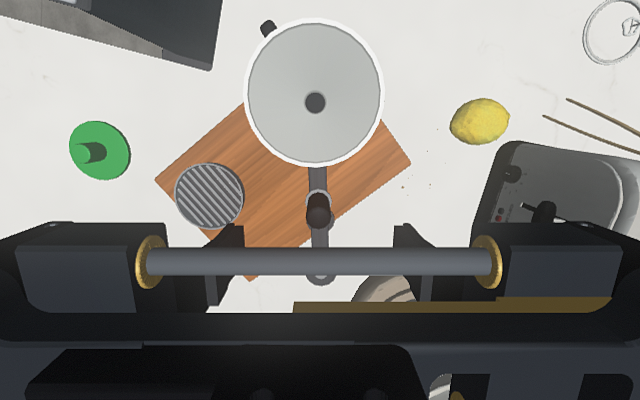

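The wrist picture shows the knob top at about (318.5,213) against (321,217) predicted, the dripper rim centre at (314,92), the tray at (209,195) and the tip of the server handle at (268,28).

Run:
```python
from h import *
C=ld("w1"); print(C[2],C[1][0])
for n,u,v,z,r in[("knob",318.5,213,.206,knob0),("rim",314,92,.199,seat),("tray",209,195,.04,tray),("handle",268,26,.118,seat-.077*M[:,0])]: print(n,plane(C,u,v,z).round(4),r.round(4))
k=plane(C,318.5,213,.206); go(k[0],k[1],.173)
```

```text
[ 0.47337404 -0.21841617  0.41311601] [297.16453942   0.         318.30770441]
knob [ 0.4899 -0.282   0.206 ] [ 0.4927 -0.2847]
rim [ 0.4658 -0.2013  0.199 ] [ 0.4708 -0.2025]
tray [ 0.3597 -0.345   0.04  ] [ 0.3593 -0.3474]
handle [ 0.4093 -0.1511  0.118 ] [ 0.4098 -0.1556]
shift [ 0.016 -0.008  0.387] x angle 104.5
```

```bash
python3 -m crank '0 0 0.13 0 1;0 0 0.13 0 1;0 0 0.13 0 1;0 0 0 0 0;0 0 0 0 -0.3;0 0 0 0 -0.6;0 0 0 0 -1;0 0 0 0 -1;0 0 0 0 -1;0 0 0 0 -1' 20
```

```text
time: 3.35
ee_pos: [0.4926, -0.2847, 0.1728]
eef_rot: [0.61, 0.792, -0.0, 0.0]
ft_force: [-0.1, 0.2, -0.2]
width: 0.0388
grip_force: 0.0
```

```bash
python3 -m crank '0 0 0 0 -1;0 0 0 0 -1;0 0 0 0 -1;0 0 0 0 -1;0 0 0 0 -1' 15
python3 - <<'E'
import numpy as np
# arc: per-row chord in tool axes (x radial, y=-tangent), 15 rows of 5deg (1.309)
a=np.radians(5); ch=2*.065*np.sin(a/2); print(-ch*np.sin(a/2)/.2,-ch*np.cos(a/2)/.2, 5/90)
E
```

```text
time: 3.85
ee_pos: [0.4925, -0.2846, 0.1725]
eef_rot: [0.61, 0.792, -0.0, -0.0]
ft_force: [-0.1, 0.5, 0.8]
width: 0.0189
grip_force: 15.0
-0.001236723120182702 -0.02832561639298891 0.05555555555555555
```

```bash
python3 -m crank '-0.0012 -0.0283 0 -0.0556 -1;-0.0012 -0.0283 0 -0.0556 -1;-0.0012 -0.0283 0 -0.0556 -1;-0.0012 -0.0283 0 -0.0556 -1;-0.0012 -0.0283 0 -0.0556 -1;-0.0012 -0.0283 0 -0.0556 -1;-0.0012 -0.0283 0 -0.0556 -1;-0.0012 -0.0283 0 -0.0556 -1'; python3 -m crank '-0.0012 -0.0283 0 -0.0556 -1;-0.0012 -0.0283 0 -0.0556 -1;-0.0012 -0.0283 0 -0.0556 -1;-0.0012 -0.0283 0 -0.0556 -1;-0.0012 -0.0283 0 -0.0556 -1;-0.0012 -0.0283 0 -0.0556 -1;-0.0012 -0.0283 0 -0.0556 -1;0 0 0 0 -1;0 0 0 0 -1'
python3 - <<'E'
from h import *
s=read_state(); p=np.array(s["ee_pos"])[:2]; d=p-post; a=(seat-post)
print(np.linalg.norm(d), np.arctan2(d[1],d[0])%(2*np.pi)-np.arctan2(a[1],a[0])); go(*p,.2)
E
```

```text
time: 4.65
ee_pos: [0.4561, -0.3108, 0.1725]
eef_rot: [0.301, 0.954, -0.0, 0.001]
ft_force: [4.0, -3.7, -4.2]
width: 0.0183
grip_force: 15.0
time: 5.55
ee_pos: [0.4445, -0.3475, 0.1726]
eef_rot: [0.002, 1.0, -0.0, 0.0]
ft_force: [2.6, -3.0, -3.0]
width: 0.0186
grip_force: 15.0
0.06489845599790398 1.309711675424074
shift [-0.    -0.    -0.137] x angle 179.8
```

```bash
python3 -m crank '0 0 0 0 -0.3;0 0 0 0 -0.1;0 0 0 0 0;0 0 0 0 0;0 0 -0.1 0 0;0 0 -0.15 0 0;0 0 -0.15 0 0;0 0 0 0 0'
python3 - <<'E'
from h import *
go(.409,-.153,.24,142.4)
E
```

```text
time: 6.35
ee_pos: [0.4457, -0.3478, 0.2569]
eef_rot: [0.001, 1.0, -0.002, 0.002]
ft_force: [0.6, -0.4, 0.6]
width: 0.0435
grip_force: 0.0
shift [0.187 0.974 0.079] x angle 179.8 yaw 0.4161
```

```bash
python3 -m crank '0.037 0.195 0 0 0;0.037 0.195 0 0 0;0.037 0.195 0 0 0;0.037 0.195 0 0 0;0.037 0.195 0 0 0;0 0 0 0.0832 0;0 0 0 0.0832 0;0 0 0 0.0832 0;0 0 0 0.0832 0;0 0 0 0.0832 0' && python3 -m crank '0 0 0 0 0;0 0 0 0 0'
python3 - <<'E'
from h import *
C=cam("wrist"); np.savez("w20.npz",img=C[0],K=C[1],p=C[2],A=C[3]); cv2.imwrite("pics/w2.png",C[0])
h=seat-.077*M[:,0]
go(.409,-.153,.078,142.4); print(proj(C,[*h,.118]),proj(C,[*seat,.122]),proj(C,[*tray,.199]))
E
```

```text
time: 7.35
ee_pos: [0.4074, -0.1519, 0.2521]
eef_rot: [0.325, 0.946, -0.0, -0.0]
ft_force: [-0.6, 0.3, -0.2]
width: 0.0436
grip_force: 0.0
time: 7.55
ee_pos: [0.4075, -0.1519, 0.2523]
eef_rot: [0.32, 0.947, -0.0, -0.0]
ft_force: [0.3, 0.1, -0.7]
width: 0.043
grip_force: 0.0
shift [-0.009  0.     0.872] x angle 142.6 yaw 0.0023
[317.81108628 194.19316689] [317.56135129 264.13468019] [ 97.35783118 306.76447643]
```

View pics/w2.png

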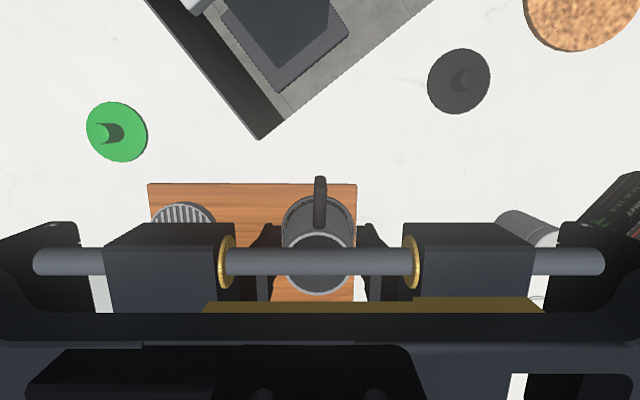

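The wrist picture shows the handle pointing straight up the image, its outer edge at (320,178), and the mouth at about (319,262). The dripper is clear on the left, and the black lid is at (459,81).

Run:
```python
from h import *
C=ld("w2")
o=plane(C,320,178,.118); print("outer",o); h=o[:2]+.009*M[:,0]; print("handle",h); m=plane(C,319,262,.122);print("mouth",m,seat,np.linalg.norm(m[:2]-h))
go(h[0],h[1],.078)
for u,v,z in((459,81,.021),(464,79,.052)): print("lid",plane(C,u,v,z))
g=cv2.cvtColor(C[0],cv2.COLOR_BGR2GRAY); print(g[172:200:2,320].tolist(), g[190,308:334:1].tolist(), g[210,308:334].tolist())
```

```text
outer [ 0.3976712  -0.14350572  0.118     ]
handle [ 0.40480314 -0.14899528]
mouth [ 0.4697397 -0.1997608  0.122    ] [ 0.47080671 -0.20253277] 0.08242507671056894
shift [0.02  0.004 0.872] x angle 142.6 
lid [0.42012238 0.057232   0.021     ]
lid [0.41633395 0.04971042 0.052     ]
[239, 241, 53, 73, 72, 72, 70, 72, 74, 79, 78, 76, 73, 76] [141, 142, 142, 143, 146, 143, 57, 69, 74, 77, 78, 79, 79, 81, 82, 83, 76, 71, 71, 108, 153, 147, 146, 146, 147, 147] [92, 92, 92, 94, 90, 59, 59, 61, 68, 70, 70, 70, 70, 69, 68, 64, 63, 62, 75, 96, 94, 92, 93, 92, 92, 93]
```

```bash
python3 -m crank '0.008 0.004 0.15 0 0;0 0 0.2 0 0;0 0 0.2 0 0;0 0 0.15 0 0;0 0 0.1 0 0;0 0 0.07 0 0;0 0 0 0 -1;0 0 0 0 -1;0 0 0 0 -1;0 0 0 0 -1' 55 && python3 -m crank '0 0 0 0 -1;0 0 0 0 -1;0 0 0 0 -1;0 0 0 0 -1' 55
```

```text
time: 8.6
ee_pos: [0.4074, -0.1507, 0.0794]
eef_rot: [0.322, 0.947, -0.0, 0.001]
ft_force: [-0.0, -0.3, -0.9]
width: 0.0197
grip_force: 0.0
time: 9.0
ee_pos: [0.4073, -0.1507, 0.0792]
eef_rot: [0.322, 0.947, -0.0, 0.0]
ft_force: [-2.4, -0.2, 6.7]
width: 0.0138
grip_force: 54.9
```

```bash
python3 -m crank '0 0 -0.02 0 -1;0 0 -0.05 0 -1;0 0 -0.1 0 -1;0 0 -0.15 0 -1;0 0 -0.15 0 -1;0 0 -0.05 0 -1;0 0 0 0 -1' 60
python3 - <<'E'
from h import *
C=cam("side"); np.savez("side20.npz",img=C[0],K=C[1],p=C[2],A=C[3]); cv2.imwrite("pics/s2.png",cv2.resize(C[0][60:220,230:430],None,fx=3.5,fy=3.5))
go(.358,.2865,.19)
E
```

```text
time: 9.7
ee_pos: [0.4075, -0.1506, 0.1835]
eef_rot: [0.322, 0.947, -0.0, 0.001]
ft_force: [-0.6, 0.1, -4.5]
width: 0.0136
grip_force: 59.8
shift [ 1.526  1.582 -0.04 ] x angle 142.4
```

View pics/s2.png

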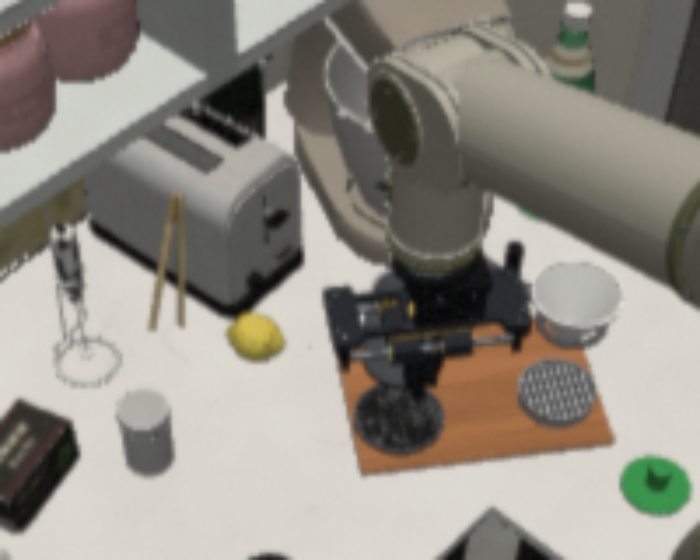

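The server is lifted clear, its seat is empty and the dripper hangs over the tray. Next I carry it to the trivet.

```bash
python3 -m crank '0.042 0.07 0 0 -1;0.0845 0.139 0 0 -1;0.0845 0.139 0 0 -1;0.0845 0.139 0 0 -1;0.0845 0.139 0 0 -1;0.0845 0.139 0 0 -1;0.0845 0.139 0 0 -1' && python3 -m crank '0.15 0.104 0 0 -1;0.15 0.104 0 0 -1;0.15 0.104 0 0 -1;0.15 0.104 0 0 -1;0.15 0.104 0 0 -1;0.15 0.104 0 0 -1;0.075 0.052 0 0 -1;0 0 0 0 -1;0 0 0 0 -1'
python3 - <<'E'
from h import *
for n in("side","top","wrist"):
    C=cam(n); np.savez(n+"30.npz",img=C[0],K=C[1],p=C[2],A=C[3])
    if n!="wrist":
        h,s,v=cv2.split(cv2.cvtColor(C[0],cv2.COLOR_BGR2HSV)); m=((h<20)&(h>3)&(s>90)&(v>90)).astype(np.uint8); 
        k,l,st,ce=cv2.connectedComponentsWithStats(m); print(n,st[1:][st[1:,4]>100].tolist())
    a,b=C[0][:, :],None; 
cv2.imwrite("pics/s3.png",np.hstack([cv2.resize(np.load("side30.npz")["img"][190:310,200:350],(400,320)),cv2.resize(np.load("wrist30.npz")["img"],(400,320))]))
go(.358,.2865,.073)
C=ld("side3");print(proj(C,[.4195,.238,.01]),proj(C,[.4195,.238,.126]),proj(C,[.4195,.238,.23]))
C=ld("wrist3");print(proj(C,[.4195,.238,.01]),proj(C,[.4195,.238,.126]),proj(C,[.4195,.238,.23]))
E
```

```text
time: 10.45
ee_pos: [0.4291, 0.0617, 0.1812]
eef_rot: [0.322, 0.947, -0.0, -0.001]
ft_force: [0.1, -0.9, -3.2]
width: 0.0131
grip_force: 59.8
time: 11.35
ee_pos: [0.3572, 0.2859, 0.1815]
eef_rot: [0.321, 0.947, -0.0, -0.001]
ft_force: [-0.3, -0.2, -3.3]
width: 0.0137
grip_force: 59.8
side [[152, 94, 39, 24, 151], [331, 172, 74, 23, 714], [189, 243, 16, 10, 113], [250, 252, 40, 27, 733]]
top [[348, 210, 90, 85, 2196]]
shift [0.007 0.006 0.545] x angle 142.3 
[270.48540775 260.78971461] [266.98624876 244.54222259] [263.3939228  227.86213246]
[319.5640198 245.2204032] [319.88730078 301.7480251 ] [320.59435171 425.38012998]
```

View pics/s3.png

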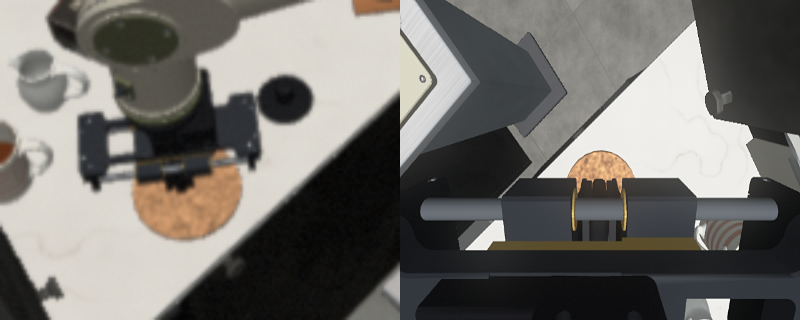

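```bash
cat > fit.py <<'E'
from h import *
from scipy.optimize import least_squares
def circ(C,z,r,box,cond,edge=True):
    h,s,v=cv2.split(cv2.cvtColor(C[0],cv2.COLOR_BGR2HSV)); m=cond(h.astype(int),s.astype(int),v.astype(int)).astype(np.uint8)
    k=np.zeros_like(m); x0,y0,x1,y1=box; k[y0:y1,x0:x1]=m[y0:y1,x0:x1]
    c=max(cv2.findContours(k,0,1)[0],key=cv2.contourArea)[:,0]
    P=np.array([plane(C,*q,z)[:2] for q in c]); 
    f=least_squares(lambda a:np.hypot(*(P-a[:2]).T)-a[2],[*P.mean(0),r],loss="soft_l1",f_scale=.001)
    return f.x,len(c)
if __name__=="__main__":
    br=lambda h,s,v:(h<20)&(h>3)&(s>90)&(v>90)
    print(circ(ld("side"),.01,.072,(240,235,300,285),br)); print(circ(ld("top"),.01,.072,(225,175,285,225),br))
    C=ld("wrist3"); h,s,v=cv2.split(cv2.cvtColor(C[0],cv2.COLOR_BGR2HSV))
    P=[]
    for u in range(282,362,6):
        w=[y for y in range(160,225) if s[y,u]>90 and 3<h[y,u]<20]
        if w and w[0]<222: P.append(plane(C,u,w[0],.01)[:2])
    P=np.array(P); print(len(P),least_squares(lambda a:np.hypot(*(P-a).T)-.072,[.42,.238],loss="soft_l1",f_scale=.001).x)
E
python3 fit.py
python3 -m crank '0.004 0.003 0.05 0 -1;0 0 0.1 0 -1;0 0 0.1 0 -1;0 0 0.1 0 -1;0 0 0.06 0 -1;0 0 0.04 0 -1;0 0 0.02 0 -1;0 0 0 0 -1'
```

```text
(array([0.42338813, 0.2384234 , 0.06862555]), 105)
(array([0.42236764, 0.23593321, 0.06699596]), 96)
14 [0.42190197 0.23837941]
time: 12.3
ee_pos: [0.358, 0.2869, 0.0885]
eef_rot: [0.322, 0.947, 0.0, -0.0]
ft_force: [0.2, 0.1, -3.8]
width: 0.0137
grip_force: 59.8
```

```bash
python3 -m crank '-0.013 0.0075 0.03 0 -1;0 0 0.02 0 -1;0 0 0.012 0 -1;0 0 0.008 0 -1;0 0 0 0 -1' && python3 -m crank '0 0 0.005 0 -1;0 0 0.005 0 -1;0 0 0 0 -1'
```

```text
time: 12.8
ee_pos: [0.3608, 0.2864, 0.0744]
eef_rot: [0.322, 0.947, -0.0, -0.0]
ft_force: [0.5, 0.9, -3.6]
width: 0.0132
grip_force: 59.8
time: 13.1
ee_pos: [0.3609, 0.2864, 0.0724]
eef_rot: [0.322, 0.947, -0.0, 0.0]
ft_force: [-0.3, 0.2, -2.7]
width: 0.0138
grip_force: 59.8
```

```bash
python3 -m crank '0 0 0.003 0 -1;0 0 0.002 0 -1;0 0 0 0 -1' && python3 -m crank '0 0 0.003 0 -1;0 0 0 0 -1;0 0 0 0 -1'
```

```text
time: 13.4
ee_pos: [0.361, 0.2867, 0.0716]
eef_rot: [0.322, 0.947, 0.0, 0.0]
ft_force: [-0.5, 0.6, -0.6]
width: 0.0137
grip_force: 59.8
time: 13.7
ee_pos: [0.3609, 0.2869, 0.0713]
eef_rot: [0.322, 0.947, 0.0, 0.0]
ft_force: [-3.8, 0.4, 5.5]
width: 0.0137
grip_force: 59.9
```

```bash
python3 -m crank '0 0 0 0 -0.6;0 0 0 0 -0.3;0 0 0 0 -0.1;0 0 0 0 0;0 0 -0.05 0 0;0 0 -0.2 0 0;0 0 -0.2 0 0;0 0 -0.2 0 0;0 0 -0.2 0 0;0 0 0 0 0' 10
python3 - <<'E'
from h import *
# lid at about (.419,.054)
go(.419,.054,.22,100)
print(np.round(read_state()["joint_positions"],2))
E
```

```text
time: 14.7
ee_pos: [0.3623, 0.2885, 0.2458]
eef_rot: [0.322, 0.947, 0.002, 0.003]
ft_force: [0.4, -0.5, -1.0]
width: 0.0435
grip_force: 0.0
shift [-0.939 -0.757  0.129] x angle 142.4 yaw 0.4715
[ 0.57  0.02 -1.32  1.79  0.03  1.34  0.15]
```

```bash
python3 -m crank '-0.134 -0.108 0 0 0;-0.134 -0.108 0 0 0;-0.134 -0.108 0 0 0;-0.134 -0.108 0 0 0;-0.134 -0.108 0 0 0;-0.134 -0.108 0 0 0;-0.134 -0.108 0 0 0;0 0 0 0 0;0 0 0 0 0'
python3 - <<'E'
from h import *
C=cam("wrist"); np.savez("w40.npz",img=C[0],K=C[1],p=C[2],A=C[3]); cv2.imwrite("pics/w4.png",C[0])
D=cam("side"); np.savez("side40.npz",img=D[0],K=D[1],p=D[2],A=D[3])
go(.419,.054,.026)
for q in([.419,.054,.021],[.419,.054,.052],[.4225,.238,.01],[.4225,.238,.114]): print(proj(C,q),proj(D,q))
E
```

```text
time: 15.6
ee_pos: [0.4172, 0.0523, 0.241]
eef_rot: [0.323, 0.947, 0.0, -0.0]
ft_force: [1.0, 0.1, -0.3]
width: 0.0432
grip_force: 0.0
shift [-0.005  0.008  1.075] x angle 142.5 
[320.9781052  175.72646389] [307.51760645 226.78491326]
[321.19110982 180.38222816] [307.31225025 222.26131886]
[439.43734247  87.6434306 ] [269.90803247 260.25477711]
[484.45532797  75.54646746] [266.76001147 245.77430461]
```

View pics/w4.png

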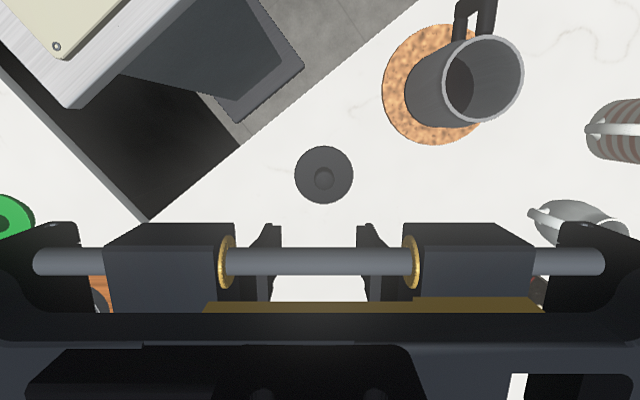

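The server stands upright on the trivet, with its mouth at (483,80) and the trivet centre near (440,84). The black lid's flange is at (324,175) and its knob at (324,179), almost under the tool.

Run:
```python
from fit import *
C=ld("w4")
l,n=circ(C,.021,.039,(285,135,365,212),lambda h,s,v:v<140); print("lid flange",l,n)
print("knob",plane(C,324,178,.052))
# mouth: bright rim ring, sample radially from (483,80) the outermost strong edge
g=cv2.GaussianBlur(cv2.cvtColor(C[0],cv2.COLOR_BGR2GRAY),(0,0),1).astype(float)
P=[]
for a in np.radians(np.arange(-100,100,5)):
    r=np.arange(30,56,.5); u=483+r*np.cos(a); v=80+r*np.sin(a)
    if v.min()<1: continue
    w=cv2.remap(g.astype(np.float32),u[None].astype(np.float32),v[None].astype(np.float32),1)[0]
    i=np.argmax(np.gradient(w)); P.append(plane(C,u[i],v[i],.114)[:2])
P=np.array(P); f=least_squares(lambda a:np.hypot(*(P-a[:2]).T)-a[2],[.42,.238,.038],loss="soft_l1",f_scale=.001); print("mouth",f.x,len(P),np.abs(f.fun).mean())
h,s,v=cv2.split(cv2.cvtColor(C[0],cv2.COLOR_BGR2HSV)); P=[]
m=((h<22)&(s>70)&(v>90))
for y in range(35,140,4):
    w=np.where(m[y,370:500])[0]
    if len(w): P.append(plane(C,370+w[0],y,.01)[:2])
P=np.array(P); f=least_squares(lambda a:np.hypot(*(P-a[:2]).T)-a[2],[.42,.238,.072],loss="soft_l1",f_scale=.001); print("trivet",f.x,len(P))
go(*l[:2],.028)
```

```text
lid flange [0.4201745  0.05690717 0.03780901] 163
knob [0.41874841 0.0584515  0.052     ]
mouth [0.42444645 0.23492342 0.03400116] 40 0.0001618251095505372
trivet [0.42102171 0.23686887 0.07013754] 27
shift [-1.000e-03  2.300e-02  1.065e+00] x angle 142.5
```

```bash
python3 -m crank '0.003 0.023 0.2 0 0;0 0 0.22 0 0;0 0 0.22 0 0;0 0 0.22 0 0;0 0 0.13 0 0;0 0 0.06 0 0;0 0 0.025 0 0;0 0 0 0 0' && python3 -m crank '0 0 0 0 -0.2;0 0 0 0 -0.5;0 0 0 0 -1;0 0 0 0 -1;0 0 0 0 -1;0 0 0 0 -1' 25
```

```text
time: 16.5
ee_pos: [0.4195, 0.0571, 0.026]
eef_rot: [0.322, 0.947, 0.0, -0.0]
ft_force: [0.4, -0.1, 0.4]
width: 0.0436
grip_force: 0.0
time: 17.1
ee_pos: [0.4202, 0.0562, 0.0265]
eef_rot: [0.322, 0.947, -0.0, 0.001]
ft_force: [-1.6, -0.2, 7.9]
width: 0.0241
grip_force: 25.0
```

```bash
python3 -m crank '0 0 -0.1 0 -1;0 0 -0.2 0 -1;0 0 -0.2 0 -1;0 0 -0.2 0 -1;0 0 -0.1 0 -1;0 0 0 0 -1;0 0 0 0 -1' 25
python3 - <<'E'
from h import *
go(.4235,.2365,.17)
E
```

```text
time: 17.8
ee_pos: [0.4195, 0.0559, 0.1855]
eef_rot: [0.322, 0.947, -0.0, 0.0]
ft_force: [0.0, -0.7, -0.4]
width: 0.0242
grip_force: 25.0
shift [0.535 0.727 0.077] x angle 142.4
```

```bash
python3 -m crank '0.045 0.06 0 0 -1;0.089 0.121 0 0 -1;0.089 0.121 0 0 -1;0.089 0.121 0 0 -1;0.089 0.121 0 0 -1;0.089 0.121 0 0 -1;0.045 0.062 0 0 -1;0 0 0.1 0 -1;0 0 0 0 -1;0 0 0 0 -1'
python3 - <<'E'
from h import *
C=cam("side"); np.savez("side50.npz",img=C[0],K=C[1],p=C[2],A=C[3]); D=cam("wrist"); np.savez("w50.npz",img=D[0],K=D[1],p=D[2],A=D[3])
T=cam("top")
a=cv2.resize(C[0][205:285,215:315],(400,320)); b=cv2.resize(D[0],(400,320)); c=cv2.resize(T[0][150:230,200:300],(400,280))
cv2.imwrite("pics/s5.png",np.vstack([np.hstack([a,b]),np.hstack([c,c*0])]))
p=read_state()["ee_pos"]; print(p, proj(C,[*p[:2],.16]),proj(C,[.4235,.2365,.114]),proj(D,[*p[:2],.16]))
E
```

```text
time: 18.8
ee_pos: [0.4228, 0.2364, 0.165]
eef_rot: [0.322, 0.947, -0.001, -0.001]
ft_force: [-0.2, -0.4, -1.0]
width: 0.0242
grip_force: 25.0
[0.42382539 0.23643646 0.16629307] [265.32419238 238.20799842] [266.89609838 245.2996412 ] [320.39876772 239.52994097]
```

View pics/s5.png

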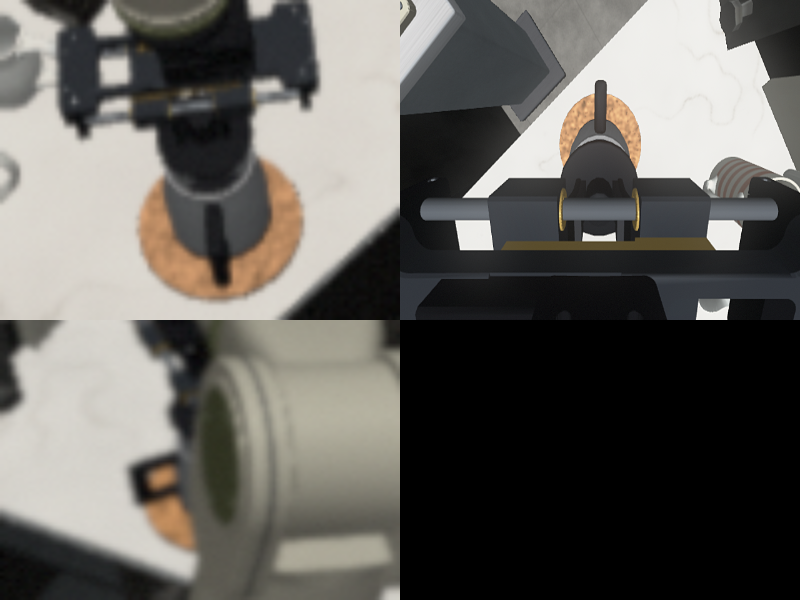

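The stacked picture shows the lid held level, directly above the server's mouth and laterally aligned (lid centre, handle and mouth all near wrist column 320). I still need to check the fore-aft offset.

Run:
```python
from h import *
C=ld("w5"); g=cv2.cvtColor(C[0],cv2.COLOR_BGR2GRAY).astype(int)
for u in(300,335,340): print(u,g[150:200:1,u].tolist())
print("row170",[ (i,int(g[200,i])) for i in range(252,272,2)],[ (i,int(g[200,i])) for i in range(370,386,2)])
xa=np.array([np.cos(np.radians(142.4)),np.sin(np.radians(142.4))]); ya=np.array([xa[1],-xa[0]])
p=np.array([.4232,.2364])
for nm,c,z,r in(("rim outer",np.array([.4235,.2365]),.114,.038),("rim inner",np.array([.4235,.2365]),.114,.034),("flange low",p,.1528,.039),("flange top",p,.1598,.039)):
    for du in(-.02,.0,.02): print(nm,du,proj(C,[*(c+xa*np.sqrt(r*r-du*du)+ya*du),z]).round(1))
```

```text
300 [176, 148, 77, 74, 92, 93, 94, 94, 94, 95, 95, 96, 97, 98, 98, 99, 99, 98, 98, 98, 93, 88, 129, 181, 175, 174, 155, 72, 43, 54, 64, 71, 74, 72, 73, 71, 72, 70, 71, 70, 70, 69, 68, 69, 68, 67, 67, 66, 65, 66]
335 [161, 59, 90, 93, 93, 94, 93, 94, 94, 94, 94, 95, 96, 96, 96, 98, 99, 100, 98, 94, 85, 109, 164, 176, 174, 180, 154, 35, 46, 58, 64, 70, 72, 70, 69, 69, 69, 68, 67, 67, 67, 67, 65, 67, 66, 65, 65, 64, 63, 63]
340 [193, 193, 190, 142, 68, 88, 94, 93, 94, 94, 94, 95, 95, 96, 96, 97, 97, 98, 97, 99, 98, 93, 83, 119, 175, 173, 173, 168, 124, 40, 48, 61, 66, 70, 70, 71, 70, 68, 70, 68, 69, 66, 67, 66, 65, 65, 65, 63, 64, 63]
row170 [(252, 235), (254, 235), (256, 237), (258, 212), (260, 178), (262, 185), (264, 197), (266, 190), (268, 45), (270, 68)] [(370, 163), (372, 162), (374, 168), (376, 176), (378, 200), (380, 196), (382, 200), (384, 237)]
rim outer -0.02 [292.6 173.4]
rim outer 0.0 [319.9 165.7]
rim outer 0.02 [347.3 173.5]
rim inner -0.02 [292.7 179.9]
rim inner 0.0 [319.9 171.2]
rim inner 0.02 [347.2 179.9]
flange low -0.02 [286.6 182.4]
flange low 0.0 [319.8 173.4]
flange low 0.02 [352.9 182.4]
flange top -0.02 [285.3 184.8]
flange top 0.0 [319.8 175.5]
flange top 0.02 [354.3 184.9]
```

```bash
python3 -m crank '-0.005 0 0.05 0 -1;0 0 0.05 0 -1;0 0 0.03 0 -1;0 0 0.02 0 -1;0 0 0 0 -1' && python3 -m crank '0 0 0.015 0 -1;0 0 0.01 0 -1;0 0 0 0 -1'
```

```text
time: 19.45
ee_pos: [0.424, 0.236, 0.1353]
eef_rot: [0.322, 0.947, -0.0, -0.0]
ft_force: [-0.6, 0.4, -0.6]
width: 0.0242
grip_force: 25.0
time: 19.75
ee_pos: [0.4243, 0.2361, 0.1308]
eef_rot: [0.322, 0.947, -0.0, -0.0]
ft_force: [-0.6, 0.0, -0.3]
width: 0.024
grip_force: 25.0
```

Underside is now at about 0.104, inside the mouth (rim 0.114) with no contact force. I keep lowering.

```bash
python3 -m crank '0 0 0.01 0 -1;0 0 0.007 0 -1;0 0 0 0 -1' && python3 -m crank '0 0 0.006 0 -1;0 0 0 0 -1'
```

```text
time: 20.05
ee_pos: [0.4243, 0.2361, 0.1274]
eef_rot: [0.322, 0.947, -0.0, -0.0]
ft_force: [-0.1, -0.3, -1.4]
width: 0.0241
grip_force: 25.0
time: 20.25
ee_pos: [0.4245, 0.2362, 0.1266]
eef_rot: [0.322, 0.947, -0.0, 0.0]
ft_force: [-1.1, -1.5, 2.1]
width: 0.0242
grip_force: 25.0
```

```bash
python3 -m crank '0 0 0.006 0 -1;0 0 0 0 -1' && python3 -m crank '0 0 0.006 0 -1;0 0 0 0 -1'
```

```text
time: 20.45
ee_pos: [0.4248, 0.2365, 0.1265]
eef_rot: [0.322, 0.947, -0.0, 0.001]
ft_force: [-5.8, -4.1, 18.2]
width: 0.0242
grip_force: 25.0
time: 20.65
ee_pos: [0.4252, 0.2367, 0.1262]
eef_rot: [0.322, 0.947, -0.0, 0.001]
ft_force: [-8.5, -7.1, 31.0]
width: 0.0242
grip_force: 25.0
```

```bash
python3 -m crank '0 0 -0.01 0 -1;0 0 0 0 -0.6;0 0 0 0 -0.3;0 0 0 0 0;0 0 0 0 0;0 0 -0.1 0 0;0 0 -0.2 0 0;0 0 -0.2 0 0;0 0 -0.2 0 0' && python3 -m crank '-0.15 -0.12 0 0 0;-0.15 -0.12 0 0 0;-0.15 -0.12 0 0 0;-0.15 -0.12 0 0 0;-0.15 -0.12 0 0 0;-0.15 -0.12 0 0 0;0 0 0 0 0;0 0 0 0 0'
python3 - <<'E'
from h import *
C=cam("wrist"); D=cam("side"); np.savez("w60.npz",img=C[0],K=C[1],p=C[2],A=C[3]); np.savez("side60.npz",img=D[0],K=D[1],p=D[2],A=D[3])
cv2.imwrite("pics/s6.png",np.hstack([cv2.resize(D[0][130:290,180:420],(450,300)),cv2.resize(C[0][0:240,320:640],(350,262))[:300] if 0 else cv2.resize(C[0][0:220,280:640],(350,300))]))
for q in([.4225,.237,.01],[.4235,.2365,.121],[.4235,.2365,.152]): print(proj(C,q),proj(D,q))
E
```

```text
time: 21.55
ee_pos: [0.4239, 0.2361, 0.2672]
eef_rot: [0.322, 0.947, -0.0, -0.0]
ft_force: [0.7, -0.5, 0.7]
width: 0.0435
grip_force: 0.0
time: 22.35
ee_pos: [0.4791, 0.0118, 0.2657]
eef_rot: [0.323, 0.946, 0.0, -0.0]
ft_force: [0.2, 0.7, -0.3]
width: 0.0435
grip_force: 0.0
[432.36408597  28.54878627] [270.11999822 260.06883749]
[477.88673892  -6.65670332] [266.67051664 244.25726347]
[497.85310478 -22.54910321] [265.6477429  239.53118703]
```

View pics/s6.png

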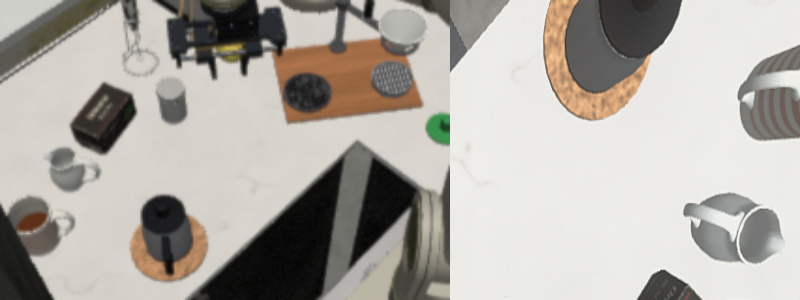

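The side crop shows the lidded server upright in the middle of the trivet. The dripper is over the tray, and the mug, jug and tin are undisturbed. One numeric check before handing in.

Run:
```python
from fit import *
D=ld("side6"); A=ld("side")
print("rim",plane(D,180+402/1.875,130+27/1.875,.199),"tray",tray)
f,n=circ(D,.121,.039,(248,228,285,262),lambda h,s,v:v<60); print("lid top",f,n)
print("knob",plane(D,180+163/1.875,130+202/1.875,.152))
for b,nm in(((185,205,235,268),"mug/jug"),((262,170,282,196),"tin")):
    x0,y0,x1,y1=b; print(nm,np.abs(D[0][y0:y1,x0:x1].astype(int)-A[0][y0:y1,x0:x1]).mean())
```

```text
rim [ 0.35756414 -0.3410446   0.199     ] tray [ 0.35930748 -0.3473905 ]
lid top [0.42161838 0.2377529  0.03731277] 76
knob [0.42547289 0.22917666 0.152     ]
mug/jug 7.782857142857143
tin 7.312179487179487
```

```bash
python3 -c "
from bench import workorder
print(workorder.close_job())"
```

```text
the job is handed in; nothing more can be done
None
```

I handed the job in at about 22 s of robot time, with the dripper swung over the drip tray before the server was lifted, the server upright and within about 4 mm of the trivet's centre, its lid pressed home, and the mug, jug and tin not touched.

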